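# Dose a cleaning tablet: crank the drum round, then hold the spring gate open at the mark

### The arm

A 6-joint arm with a two-finger parallel gripper is mounted at the origin on the work surface. World frame = base frame: x ahead of the robot, y to its left, z up, the work surface at z = 0. Lengths are in m, angles in degrees, forces in N, time in s.
With the tool pointing down it reaches from about 0.35 to 0.875 m from the base axis. Payload 4.2 kg.
Tool frame: the origin (TCP) lies midway between the tips of the shut fingers; the grasp point (between the pads) lies 19 mm behind it; z points along the fingers, y is the line along which they close (so a half turn about z gives the same grasp; the last joint's range is limited). The gripper opens to 87 mm and grips with 3 to 60 N. Pads are 19 mm wide; open, the fingers measure 117 mm over their backs; the gripper's body (75 mm by 190 mm) begins 51 mm behind the grasp point.
Start: joints at [14.817, 22.042, 0.453, 0, -68.411, -14.817], TCP at [0.625, 0, 0.223] pointing down, gripper open.
Joint ranges: [-179.83, 179.83], [-69.29, 118.12], [-61.27, 80.66], [-181.25, 117.63], [-171.15, -9.14], [-177.46, 177.46]. Speed limits (degrees/s): [159.86, 159.86, 180, 180, 180, 180].

### API

Orientations are given as a 3x3 rotation matrix whose columns are the frame's x, y, z axes.
In Python, from station import r gives the robot as it stands.
- The arm moves only by the tool jog_arm, called after "Call:" by a JSON object that holds its "name" and its "arguments", one argument or row to a line. Schema: {"type":"object","properties":{"steps":{"type":"object","properties":{"aperture":{"type":"array","items":{"type":"number"},"minItems":1,"maxItems":8},"tx":{"type":"array","items":{"type":"number"},"minItems":1,"maxItems":8},"ty":{"type":"array","items":{"type":"number"},"minItems":1,"maxItems":8},"tz":{"type":"array","items":{"type":"number"},"minItems":1,"maxItems":8},"ax":{"type":"array","items":{"type":"number"},"minItems":1,"maxItems":8},"ay":{"type":"array","items":{"type":"number"},"minItems":1,"maxItems":8},"az":{"type":"array","items":{"type":"number"},"minItems":1,"maxItems":8}},"additionalProperties":false,"required":["aperture","tx","ty","tz","ax","ay","az"]},"only":{"type":"string"},"quiet":{"type":"boolean"},"lines":{"type":"string"}},"required":["steps"],"additionalProperties":false}. steps is an object with one list for each field, all of the same length, 1 to 8, a row being the entries at one place: aperture (the opening from 0.0 (shut) to 1.0 (fully open)), tx, ty, tz (the shift in fractions of the full range, 1 being 0.2 m), ax, ay, az (a rotation vector in fractions of the full range, 1 being 180 degrees); each row is the pose to reach, as a shift and turn from the pose commanded when the call began, along the tool's axes at that moment; what a row does not reach only later rows make up. A row lasts 1/10 s, in which the tool goes at most 0.05 m and 8.59 degrees, less where a joint would pass 70% of its speed; a pose out of reach is approached as far as the arm can. The fingers move at their own pace and stop on an object; the grip force is fixed at half the most. Time passes only in rows, so rows that do not move let the fingers close. The tool returns the time, the measured TCP pose, the force, the opening and the grip force at its end. only (a regular expression) keeps the lines of the reply that match it, lines (a string "A,B") keeps lines A to B, and quiet returns only ok. A shift or turn number past 1, either way, is cut back to 1. Input that does not fit is refused with a message, and nothing moves.
- r.sense(): the state, without advancing time (a new reading comes with each control period).
- r.capture(name): name is "scene" or "side" or "wrist"; returns a dict with "pixels" (420x560x3 uint8, red, green, blue), "z_map" (420x560 float32, m along the optical axis (not along the pixel's ray), 0 where there is no reading), "K" (3x3 intrinsics, pixels), "world_from_camera" (4x4, takes a point from camera to world coordinates). Camera axes: x right, y up, looking along -z (the intrinsics and any distortion apply to the point x, -y, -z); pixel columns grow to the right and rows downward; lengths in m; the calibration is good to about 2 mm. A picture is of the moment at which its call begins.
- r.finish_job(): hands the job in; it is judged then, once.
The state is a dict: "time_s": time; "joints": joint angles; "joint_velocities": joint speeds; "effort": joint torques, N m; "tcp_pos": TCP position; "ee_rot": TCP orientation; "wrist_force": force on the tool from outside, world axes, zero at the start; "moment": the same for the moment, N m; "gripper_width": opening from 0.0 (shut) to 1.0 (fully open); "gripper_force": force on a finger pad.
Only numpy, scipy, OpenCV 4.12 (cv2) and the standard library are available. Lean on these libraries where they do the work, as an engineer would, in place of code of your own. Each camera call takes 0.05 s, during which the arm holds its last target. There are 200 camera calls.

### The job

Load the tablet dispenser by cranking its blue drum clockwise (seen from above) a full turn until it comes up against its stop, with the yellow gate left shut meanwhile. Then pull the yellow handle of the spring-return gate out until the gate's yellow pointer is level with the red marker, and keep it there: the program finishes while the gripper is still holding the handle at the mark. Leave the cup under the chute and everything else on the table where it is.

Things in the scene. Friction and masses are not known exactly. Their poses are not given: they have to be found in the camera images.
- dispenser: tablet dispenser, a fixed black box 220 (x) x 300 (y) x 120 mm high with a flat aluminium top deck. Origin: centre of its underside, on the table. Its axes: z up; its -x side (chute and cup) faces roughly the robot; the drum is on its +y half, the gate on its -y half. It does not move, but where it stands and its yaw differ each time
- drum_axis (a point): point on the drum's upright axis at deck height (120 mm above the table)
- crank_top (a point): centre of the top of the crank's black upright grip: a cylinder 24 mm across, 45 mm high, top 77 mm above the deck (197 mm above the table), 50 mm from drum_axis. It spins freely on its pin: the gripper can keep its orientation round the circle. Under it: crank arm (top 30 mm above the deck) and blue drum (144 mm across, top 20 mm above the deck) with white tablets
- drum (a joint): angle of drum and crank in rad, growing clockwise seen from above. At 0 the crank points along the dispenser's +y; it starts at 0 to 0.35 and the hard stop is at 6.65. Light friction (about 0.06 N m, 1 to 2 N at the grip); it stays where it is left
- gate_handle (a point): yellow upright block on the gate, 16 (along the pull) x 40 (across) x 56 mm high, from 7 to 63 mm above the deck (127 to 183 mm above the table). This point: centre of its top. Axes parallel to the dispenser's. With the gate shut it is at x = +50, y = -85 mm in the dispenser's frame
- gate_pointer (a point): tip of the small yellow pointer, a 5 mm wide tab on the side of the gate, 36 mm to the -y side of the handle's middle and level with the handle's middle along the pull; 15 mm above the deck. It moves with the handle
- gate (a joint): how far the gate is pulled out, in m, along the dispenser's -x; 0 is shut, travel 0.085. A spring pulls it shut: 4 N at 0, growing by 1 N per 10 mm; let go, it shuts by itself
- mark (a point): tip of the red marker, a fixed fin 4 mm wide (along the pull), 20 mm long and 12 mm high standing on the deck beside the gate's track, on the -y side. The gate pointer is at the mark when both have the same x in the dispenser's frame: 45 to 70 mm of pull, different each time. Axes parallel to the dispenser's
- cup: white cup, 68 mm across, 65 mm high, standing in front of the chute; origin under its centre. Leave it
- tub: white tub with a red label, 92 mm across, 165 mm high; origin under its centre. Leave it
- small_jar: small white jar with a blue label, 68 mm across, 75 mm high; origin under its centre. Leave it
- mug: blue mug, 80 mm across, 90 mm high; origin under its centre. Leave it
- filter_head: white and blue filter head, about 95 x 85 x 82 mm; origin under its centre. Leave it
- parts_tray: green open tray 130 x 100 x 35 mm; origin under its centre. Leave it
- spoon: spoon lying on the table; origin under its middle. Leave it

How it is judged:
By the outcome, as a careful person would: the job done as asked, in the order asked, and still so for the second after the job is handed in, while the arm keeps its last pose, push and grip.
It also fails if it takes over 61 s, if anything falls off the work surface, if the arm or the gripper's body presses on something with over 40 N, if the wrist force passes 120 N, or if a joint passes its speed limit or range.

## Working session

There is one attempt and no reset: what is moved stays moved. The work goes in short steps, Python scripts to look and compute and a tool call to move; the robot and the scene stay as the last step left them, time stands still between calls to the robot, and variables do not carry over. Pictures are saved under pics/ and viewed, at most 10 in all, crops included, and the job is handed in when it is done.

```bash
ls; mkdir -p pics
```

Create h.py:
```python
import numpy as np, cv2
from station import r
def cap(n):
    c=r.capture(n); np.savez(f'pics/{n}.npz',**c); return c
def pts(c):
    z=c['z_map'];h,w=z.shape;u,v=np.meshgrid(np.arange(w),np.arange(h));K=c['K']
    p=np.stack([(u-K[0,2])/K[0,0]*z,-(v-K[1,2])/K[1,1]*z,-z,np.ones_like(z)],-1)
    P=(p@c['world_from_camera'].T)[...,:3]; P[z==0]=np.nan; return P
```

Run:
```python
from h import *
ims=[]
for n in("scene","side"):
    c=cap(n); print(n,c.keys(),c['K'].tolist(),c['world_from_camera'].round(3).tolist())
    cv2.imwrite(f'pics/{n}0.png',cv2.cvtColor(c['pixels'],cv2.COLOR_RGB2BGR))
s=r.sense();print(s['time_s'],s['tcp_pos'],s['ee_rot'],s['gripper_width'])
```

```text
pics
station.py
scene dict_keys(['pixels', 'z_map', 'K', 'world_from_camera']) [[507.49893398310246, 0.0, 277.1568324291907], [0.0, 507.49893398310246, 209.34342928800066], [0.0, 0.0, 1.0]] [[0.109, -0.701, 0.705, 1.639], [0.994, 0.064, -0.09, -0.15], [0.018, 0.711, 0.703, 1.22], [0.0, 0.0, 0.0, 1.0]]
side dict_keys(['pixels', 'z_map', 'K', 'world_from_camera']) [[418.89960226854686, 0.0, 279.4793018933707], [0.0, 418.89960226854686, 210.53597099305762], [0.0, 0.0, 1.0]] [[-0.892, 0.318, -0.321, 0.104], [-0.452, -0.619, 0.643, 0.901], [0.006, 0.718, 0.696, 1.141], [0.0, 0.0, 0.0, 1.0]]
0.1 [6.24462274e-01 3.06096808e-05 2.21566905e-01] [[-1.42605854e-04 -9.99998060e-01 -1.96446194e-03]
 [-9.99999985e-01  1.42800517e-04 -9.89522289e-05]
 [ 9.92325632e-05  1.96444780e-03 -9.99998066e-01]] 0.9994886013928719
```

View pics/scene0.png

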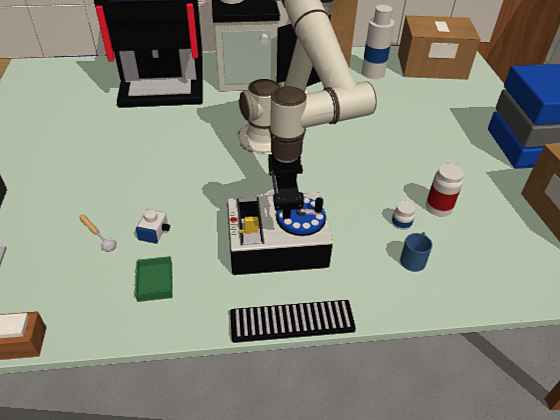

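View pics/side0.png

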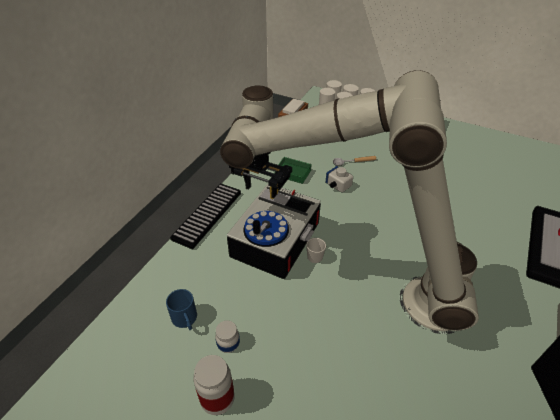

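The scene view shows the dispenser around (280,232), the drum at (300,215), the black crank grip at (319,205), the yellow gate at (251,225) and the red marker near (234,218). The side view shows the cup at (316,250) and the drum at (266,228). The arm hangs above the deck. Next I'll measure by colour and depth.

Create m.py:
```python
from h import *
for n in("scene","side"):
    c=dict(np.load(f'pics/{n}.npz'));P=pts(c);hsv=cv2.cvtColor(c['pixels'],cv2.COLOR_RGB2HSV)
    H,S,V=hsv[...,0].astype(int),hsv[...,1],hsv[...,2]
    box=(abs(P[...,0]-.65)<.25)&(abs(P[...,1])<.25)&(P[...,2]>.09)&(P[...,2]<.21)
    d=lambda m,t:print(n,t,m.sum(),np.nanmin(P[m],0).round(4),np.nanmedian(P[m],0).round(4),np.nanmax(P[m],0).round(4)) if m.sum() else print(n,t,0)
    ye=box&(abs(H-25)<8)&(S>130)&(V>60); d(ye,'yellow')
    d(ye&(P[...,2]>.175),'yellowtop'); d(ye&(P[...,2]<.145),'yellowlow')
    re=box&((H<8)|(H>172))&(S>140)&(V>60); d(re,'red'); print([(v,u,P[v,u].round(4).tolist()) for v,u in np.argwhere(re)][:30])
    bl=box&(abs(H-112)<12)&(S>130)&(abs(P[...,2]-.14)<.006); d(bl,'blue')
    q=P[bl]; 
    if len(q): print('minrect/circ',cv2.minEnclosingCircle(q[:,:2].astype(np.float32)))
    g=box&(V<70)&(P[...,2]>.158)&(P[...,2]<.203); d(g,'black high'); d(g&(P[...,2]>.19),'griptop')
    deck=box&(abs(P[...,2]-.12)<.006); q=P[deck]; d(deck,'deck'); print(cv2.minAreaRect(q[:,:2].astype(np.float32)))
    a,b=(170,270) if n=='scene' else (170,280); x0=210 if n=='scene' else 220
    cr=c['pixels'][a:b,x0:x0+130]; cv2.imwrite(f'pics/{n}_crop.png',cv2.cvtColor(cv2.resize(cr,None,fx=6,fy=5.4,interpolation=cv2.INTER_CUBIC),cv2.COLOR_RGB2BGR))
```

```bash
python3 m.py
```

```text
scene yellow 241 [ 0.5555 -0.1312  0.1183] [ 0.6331 -0.0988  0.1599] [ 0.6408 -0.0776  0.188 ]
scene yellowtop 70 [ 0.615  -0.1154  0.1752] [ 0.6308 -0.0954  0.1813] [ 0.6391 -0.0776  0.188 ]
scene yellowlow 72 [ 0.5555 -0.1312  0.1183] [ 0.6322 -0.1052  0.1347] [ 0.6408 -0.0783  0.145 ]
scene red 21 [ 0.5692 -0.1524  0.1158] [ 0.574  -0.1461  0.129 ] [ 0.5781 -0.137   0.1331]
[(np.int64(218), np.int64(231), [0.5704, -0.1519, 0.1302]), (np.int64(218), np.int64(232), [0.5713, -0.1489, 0.1309]), (np.int64(218), np.int64(233), [0.5735, -0.1459, 0.1328]), (np.int64(218), np.int64(234), [0.5741, -0.143, 0.1331]), (np.int64(218), np.int64(235), [0.5713, -0.14, 0.13]), (np.int64(218), np.int64(236), [0.5715, -0.137, 0.1299]), (np.int64(219), np.int64(231), [0.5764, -0.1521, 0.132]), (np.int64(219), np.int64(232), [0.5729, -0.1491, 0.1282]), (np.int64(219), np.int64(233), [0.5779, -0.1461, 0.1331]), (np.int64(219), np.int64(234), [0.5752, -0.1432, 0.13]), (np.int64(219), np.int64(235), [0.5749, -0.1402, 0.1294]), (np.int64(219), np.int64(236), [0.5748, -0.1372, 0.129]), (np.int64(220), np.in
[... 1905 characters left out ...]
4), np.int64(292), [0.5701, -0.1329, 0.128]), (np.int64(194), np.int64(293), [0.5692, -0.1399, 0.1228]), (np.int64(211), np.int64(318), [0.4634, -0.1288, 0.0929])]
side blue 499 [ 0.5023 -0.0114  0.134 ] [0.5601 0.064  0.1406] [0.6439 0.132  0.1459]
minrect/circ ((0.5731332898139954, 0.060633860528469086), 0.07303436845541)
side black high 93 [ 0.5692 -0.0793  0.1585] [0.5781 0.1157 0.1868] [0.6275 0.1221 0.2022]
side griptop 39 [0.5696 0.0976 0.1912] [0.5808 0.112  0.1971] [0.5919 0.1216 0.2022]
side deck 2216 [ 0.466  -0.1594  0.114 ] [ 0.5369 -0.02    0.1211] [0.6841 0.1402 0.126 ]
((0.5751623511314392, -0.009511590003967285), (0.21775464713573456, 0.2996792793273926), 0.1651129126548767)
```

Run:
```python
from h import *
c=cap("wrist"); print(c['world_from_camera'].round(3).tolist(),c['K'][0].tolist())
cv2.imwrite('pics/w0.png',cv2.cvtColor(c['pixels'],cv2.COLOR_RGB2BGR))
```

```text
[[-1.0, -0.002, 0.002, 0.625], [0.001, -0.963, -0.269, -0.074], [0.003, -0.269, 0.963, 0.384], [0.0, 0.0, 0.0, 1.0]] [300.8277757583427, 0.0, 282.5851154151708]
```

View pics/w0.png

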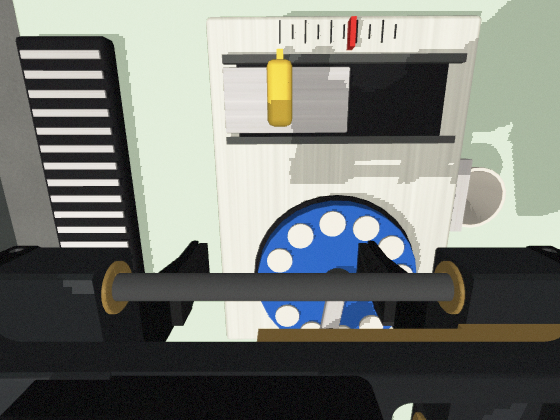

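View pics/scene_crop.png

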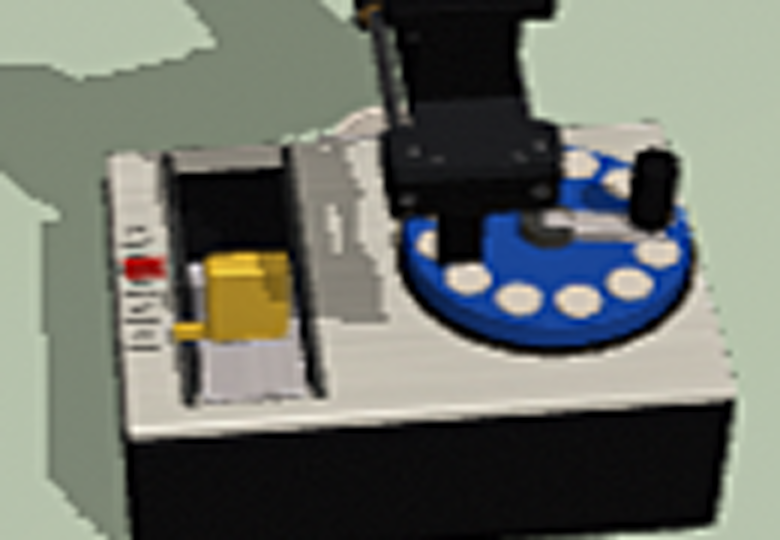

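The wrist view shows the gate shut. The handle top is at (280,80), the pointer tip at (280,52), and the red marker at about (352,33), with its tip at (351,47). The slot edges run from (222,60) to (467,57) and from (227,140) to (455,138). The drum centre is at about (337,275). I'll intersect these rays with the known planes.

Add to h.py:
```python
def ray(c,u,v,z):
    K=c['K'];T=c['world_from_camera'];d=T[:3,:3]@np.array([(u-K[0,2])/K[0,0],-(v-K[1,2])/K[1,1],-1]);o=T[:3,3]
    return o+d*(z-o[2])/d[2]
```

Run:
```python
from h import *
c=dict(np.load('pics/wrist.npz'));P=pts(c)
hsv=cv2.cvtColor(c['pixels'],cv2.COLOR_RGB2HSV);H,S,V=[hsv[...,i].astype(int) for i in range(3)]
for n,u,v,z in[('ptr',280,52,.135),('mark',352,30,.132),('marktip',351,48,.122),('s1a',222,60,.12),('s1b',467,57,.12),('s2a',227,140,.12),('s2b',455,138,.12),('edge-yA',207,18,.12),('edge-yB',478,16,.12),('h',280,62,.183)]:
    print(n,ray(c,u,v,z).round(4),P[v,u].round(4))
red=((H<8)|(H>172))&(S>140)&(V>60);red[80:]=0; ye=(abs(H-25)<8)&(S>130)&(V>60)
for n,m in(('red',red),('ye',ye&(P[...,2]>.172)),('ptr',ye&(P[...,2]<.145)&(np.arange(420)[:,None]<58))):
    a=np.argwhere(m);print(n,len(a),a.min(0),a.max(0),P[m].min(0).round(4),np.median(P[m],0).round(4),P[m].max(0).round(4))
# edge fits of deck in x (rows vs cols) 
for v in(25,45,100,160,170):
    d=np.abs(P[v,:,2]-.12)<.006; k=np.where(d)[0]; print(v,k.min(),k.max(),ray(c,k.min(),v,.12)[:2].round(4),ray(c,k.max(),v,.12)[:2].round(4))
bl=(abs(H-112)<12)&(S>130)&(abs(P[...,2]-.14)<.007)
print(cv2.minEnclosingCircle(P[bl][:,:2].astype(np.float32)))
```

```text
ptr [ 0.6257 -0.1281  0.135 ] [ 0.6257 -0.1281  0.135 ]
mark [ 0.5721 -0.1435  0.132 ] [ 0.5722 -0.1434  0.1324]
marktip [ 0.5701 -0.1338  0.122 ] [ 0.5706 -0.1332  0.1245]
s1a [ 0.6721 -0.1257  0.12  ] [ 0.6709 -0.1244  0.1263]
s1b [ 0.4767 -0.1277  0.12  ] [ 0.477  -0.1276  0.1205]
s2a [ 0.6712 -0.0635  0.12  ] [ 0.67   -0.0638  0.127 ]
s2b [ 0.4767 -0.0649  0.12  ] [ 0.4762 -0.0649  0.1191]
edge-yA [ 0.682  -0.1551  0.12  ] [ 0.6827 -0.1562  0.1166]
edge-yB [ 0.4729 -0.1564  0.12  ] [ 0.4723 -0.1567  0.1189]
h [ 0.6255 -0.1122  0.183 ] [ 0.6255 -0.1124  0.1818]
red 266 [ 16 347] [ 49 356] [nan nan nan] [nan nan nan] [nan nan nan]
ye 7436 [ 59 101] [419 559] [ 0.5512 -0.1147  0.1782] [ 0.603  -0.0244  0.3173] [0.6734 0.0279 0.3235]
ptr 56 [ 49 276] [ 57 282] [ 0.6242 -0.1303  0.1331] [ 0.6264 -0.1275  0.1347] [ 0.6287 -0.1245  0.1361]
25 206 480 [ 0.6831 -0.1504] [ 0.4703 -0.1503]
45 207 477 [ 0.6833 -0.1364] [ 0.4702 -0.1363]
100 211 468 [ 0.6828 -0.0956] [ 0.4706 -0.0954]
160 215 459 [ 0.6825 -0.0466] [ 0.4703 -0.0463]
170 216 458 [ 0.6822 -0.038 ] [ 0.4699 -0.0376]
((0.5754982233047485, 0.05898161605000496), 0.07172054052352905)
```

Careful with the scale: shifts go in shares of 0.2 m and turns go in shares of 180 degrees. That gives: -0.109 m / 0.2 = -0.545, 0.041 m / 0.2 = 0.205.

Call:
{"name": "jog_arm", "arguments": {
  "steps": {"aperture":[1, 1, 1, 1, 1], "tx":[-0.2, -0.4, -0.545, -0.545, -0.545], "ty":[0.075, 0.15, 0.205, 0.205, 0.205], "tz":[0, 0, 0, 0, 0], "ax":[0, 0, 0, 0, 0], "ay":[0, 0, 0, 0, 0], "az":[0, 0, 0, 0, 0]}
}}

```text
time_s: 0.65
tcp_pos: [0.5837, 0.1095, 0.2224]
ee_rot: [[0.001, -1.0, -0.0], [-1.0, -0.001, -0.0], [0.0, 0.0, -1.0]]
wrist_force: [-0.7, 0.8, 0.5]
gripper_width: 0.996
gripper_force: 0.0
```

Run:
```python
from h import *
c=cap("wrist");P=pts(c);cv2.imwrite('pics/w1.png',cv2.cvtColor(c['pixels'],cv2.COLOR_RGB2BGR))
s=cap("side");Q=pts(s);V=s['pixels'].max(-1)
g=(V<70)&(abs(Q[...,2]-.197)<.006)&(abs(Q[...,0]-.583)<.03)&(abs(Q[...,1]-.109)<.025);print(g.sum(),Q[g].min(0),Q[g].max(0))
hsv=cv2.cvtColor(c['pixels'],cv2.COLOR_RGB2HSV);H,S=[hsv[...,i].astype(int) for i in(0,1)]
bl=(abs(H-112)<12)&(S>130)&(abs(P[...,2]-.14)<.007)
print(cv2.minEnclosingCircle(P[bl][:,:2].astype(np.float32)))
```

```text
38 [0.56722097 0.09823846 0.1919907 ] [0.59161163 0.12083081 0.20184899]
((0.5752495527267456, 0.05926106870174408), 0.07186282426118851)
```

View pics/w1.png

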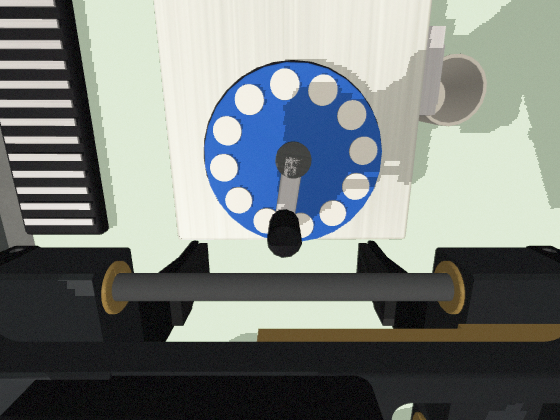

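The wrist view shows the grip centred between the fingers in x, with its top centre at about (284,240). The hub is at (293,158), and nothing obstructs the area around the drum.

Run:
```python
from h import *
c=dict(np.load('pics/wrist.npz'));P=pts(c)
for p in((284,240),(284,245)): print(ray(c,*p,.197),P[p[1],p[0]])
V=c['pixels'].max(-1); g=(V<70)&(abs(P[...,2]-.197)<.004);g[:190]=0;g[262:]=0
print(g.sum(),P[g].min(0),P[g].max(0), P[g].mean(0)); print(ray(c,293,158,.15))
```

```text
[0.582428   0.10781899 0.197     ] [0.58242801 0.10781833 0.19700172]
[0.58242175 0.11138314 0.197     ] [0.58242216 0.11135744 0.19706366]
876 [0.57094932 0.09749641 0.19301666] [0.59318803 0.12021738 0.1987443 ] [0.58236795 0.1080737  0.19666131]
[0.57530782 0.05843462 0.15      ]
```

Scaled: 0.062 m / 0.2 = 0.31, 0.03 m / 0.2 = 0.15.

Call:
{"name": "jog_arm", "arguments": {
  "steps": {"aperture":[1, 1, 1, 0, 0, 0, 0, 0], "tx":[0.005, 0.005, 0.005, 0.005, 0.005, 0.005, 0.005, 0.005], "ty":[0.005, 0.005, 0.005, 0.005, 0.005, 0.005, 0.005, 0.005], "tz":[0.15, 0.31, 0.31, 0.31, 0.31, 0.31, 0.31, 0.31], "ax":[0, 0, 0, 0, 0, 0, 0, 0], "ay":[0, 0, 0, 0, 0, 0, 0, 0], "az":[0, 0, 0, 0, 0, 0, 0, 0]}
}}

```text
time_s: 1.55
tcp_pos: [0.5833, 0.1082, 0.1613]
ee_rot: [[0.0, -1.0, 0.001], [-1.0, -0.0, 0.001], [-0.001, -0.001, -1.0]]
wrist_force: [0.6, -0.2, 0.0]
gripper_width: 0.627
gripper_force: 0.0
```

Run:
```python
import numpy as np
# crank rows: 10 deg per row, tool dx=-dY, dy=-dX ; start angle world 8.0 deg
a0=8.0;R=.05
for k in range(0,38,7):
    b=a0+10*k; print(k,[[0,round(-R*(np.cos(np.radians(b+10*j))-np.cos(np.radians(b))),4),round(-R*(np.sin(np.radians(b+10*j))-np.sin(np.radians(b))),4)] for j in range(1,8)])
```

```text
0 [[0, np.float64(0.002), np.float64(-0.0085)], [0, np.float64(0.0054), np.float64(-0.0165)], [0, np.float64(0.0101), np.float64(-0.0238)], [0, np.float64(0.0161), np.float64(-0.0302)], [0, np.float64(0.023), np.float64(-0.0354)], [0, np.float64(0.0308), np.float64(-0.0394)], [0, np.float64(0.0391), np.float64(-0.0419)]]
7 [[0, np.float64(0.0087), np.float64(-0.0011)], [0, np.float64(0.0174), np.float64(-0.0006)], [0, np.float64(0.0258), np.float64(0.0014)], [0, np.float64(0.0339), np.float64(0.0048)], [0, np.float64(0.0412), np.float64(0.0095)], [0, np.float64(0.0476), np.float64(0.0155)], [0, np.float64(0.0528), np.float64(0.0224)]]
14 [[0, np.float64(0.004), np.float64(0.0078)], [0, np.float64(0.0065), np.float64(0.0161)], [0, np.float64(0.0076), np.float64(0.0248)], [0, np.float64(0.0071), np.float64(0.0335)], [0, np.float64(0.0052), np.float64(0.0419)], [0, np.float64(0.0017), np.float64(0.0
[... 331 characters left out ...]
, np.float64(-0.0549), np.float64(0.0168)]]
28 [[0, np.float64(-0.008), np.float64(-0.0034)], [0, np.float64(-0.0153), np.float64(-0.0082)], [0, np.float64(-0.0217), np.float64(-0.0141)], [0, np.float64(-0.027), np.float64(-0.0211)], [0, np.float64(-0.0309), np.float64(-0.0288)], [0, np.float64(-0.0335), np.float64(-0.0372)], [0, np.float64(-0.0345), np.float64(-0.0458)]]
35 [[0, np.float64(0.0005), np.float64(-0.0087)], [0, np.float64(0.0024), np.float64(-0.0172)], [0, np.float64(0.0058), np.float64(-0.0252)], [0, np.float64(0.0106), np.float64(-0.0325)], [0, np.float64(0.0165), np.float64(-0.0389)], [0, np.float64(0.0235), np.float64(-0.0441)], [0, np.float64(0.0312), np.float64(-0.0481)]]
```

Fingers still closing, so I'll let them close fully.

Call:
{"name": "jog_arm", "arguments": {
  "steps": {"aperture":[0, 0, 0, 0, 0, 0], "tx":[0, 0, 0, 0, 0, 0], "ty":[0, 0, 0, 0, 0, 0], "tz":[0, 0, 0, 0, 0, 0], "ax":[0, 0, 0, 0, 0, 0], "ay":[0, 0, 0, 0, 0, 0], "az":[0, 0, 0, 0, 0, 0]}
}}

```text
time_s: 2.15
tcp_pos: [0.5829, 0.108, 0.1605]
ee_rot: [[0.0, -1.0, -0.0], [-1.0, -0.0, -0.0], [0.0, 0.0, -1.0]]
wrist_force: [0.2, 0.8, 0.7]
gripper_width: 0.269
gripper_force: 30.0
```

Scaled: -0.0419 m / 0.2 = -0.2095, -0.0394 m / 0.2 = -0.197.

Call:
{"name": "jog_arm", "arguments": {
  "steps": {"aperture":[0, 0, 0, 0, 0, 0, 0], "tx":[0.01, 0.027, 0.0505, 0.0805, 0.115, 0.154, 0.1955], "ty":[-0.0425, -0.0825, -0.119, -0.151, -0.177, -0.197, -0.2095], "tz":[0, 0, 0, 0, 0, 0, 0], "ax":[0, 0, 0, 0, 0, 0, 0], "ay":[0, 0, 0, 0, 0, 0, 0], "az":[0, 0, 0, 0, 0, 0, 0]}
}}

```text
time_s: 2.85
tcp_pos: [0.6249, 0.0682, 0.1605]
ee_rot: [[-0.0, -1.0, -0.001], [-1.0, 0.0, 0.0], [-0.0, 0.001, -1.0]]
wrist_force: [-4.9, 1.5, 3.3]
gripper_width: 0.267
gripper_force: 30.0
```

Scaled: 0.0528 m / 0.2 = 0.264, 0.0476 m / 0.2 = 0.238.

Call:
{"name": "jog_arm", "arguments": {
  "steps": {"aperture":[0, 0, 0, 0, 0, 0, 0], "tx":[0.0435, 0.087, 0.129, 0.1695, 0.206, 0.238, 0.264], "ty":[-0.0055, -0.003, 0.007, 0.024, 0.0475, 0.0775, 0.112], "tz":[0, 0, 0, 0, 0, 0, 0], "ax":[0, 0, 0, 0, 0, 0, 0], "ay":[0, 0, 0, 0, 0, 0, 0], "az":[0, 0, 0, 0, 0, 0, 0]}
}}

```text
time_s: 3.55
tcp_pos: [0.6035, 0.0168, 0.1605]
ee_rot: [[-0.0, -1.0, 0.004], [-1.0, 0.0, 0.002], [-0.002, -0.004, -1.0]]
wrist_force: [-0.4, 6.2, -0.0]
gripper_width: 0.264
gripper_force: 30.0
```

Call:
{"name": "jog_arm", "arguments": {
  "steps": {"aperture":[0, 0, 0, 0, 0, 0, 0], "tx":[0.02, 0.0325, 0.038, 0.0355, 0.026, 0.0085, -0.015], "ty":[0.039, 0.0805, 0.124, 0.1675, 0.2095, 0.25, 0.2865], "tz":[0, 0, 0, 0, 0, 0, 0], "ax":[0, 0, 0, 0, 0, 0, 0], "ay":[0, 0, 0, 0, 0, 0, 0], "az":[0, 0, 0, 0, 0, 0, 0]}
}}

```text
time_s: 4.25
tcp_pos: [0.5448, 0.0192, 0.1605]
ee_rot: [[-0.0, -1.0, 0.001], [-1.0, 0.0, -0.0], [0.0, -0.001, -1.0]]
wrist_force: [3.2, 1.6, -4.0]
gripper_width: 0.263
gripper_force: 30.0
```

Scaled: -0.0549 m / 0.2 = -0.2745, -0.0464 m / 0.2 = -0.232.

Call:
{"name": "jog_arm", "arguments": {
  "steps": {"aperture":[0, 0, 0, 0, 0, 0, 0], "tx":[-0.0295, -0.0645, -0.1035, -0.145, -0.1885, -0.232, -0.2745], "ty":[0.032, 0.058, 0.078, 0.0905, 0.096, 0.0935, 0.084], "tz":[0, 0, 0, 0, 0, 0, 0], "ax":[0, 0, 0, 0, 0, 0, 0], "ay":[0, 0, 0, 0, 0, 0, 0], "az":[0, 0, 0, 0, 0, 0, 0]}
}}

```text
time_s: 4.95
tcp_pos: [0.5281, 0.0742, 0.1605]
ee_rot: [[0.0, -1.0, -0.001], [-1.0, -0.0, -0.001], [0.001, 0.001, -1.0]]
wrist_force: [4.4, -3.8, -5.1]
gripper_width: 0.265
gripper_force: 30.0
```

Call:
{"name": "jog_arm", "arguments": {
  "steps": {"aperture":[0, 0, 0, 0, 0, 0, 0], "tx":[-0.04, -0.0765, -0.1085, -0.135, -0.1545, -0.1675, -0.1725], "ty":[-0.017, -0.041, -0.0705, -0.1055, -0.144, -0.186, -0.229], "tz":[0, 0, 0, 0, 0, 0, 0], "ax":[0, 0, 0, 0, 0, 0, 0], "ay":[0, 0, 0, 0, 0, 0, 0], "az":[0, 0, 0, 0, 0, 0, 0]}
}}

```text
time_s: 5.65
tcp_pos: [0.5742, 0.1086, 0.1605]
ee_rot: [[0.0, -1.0, -0.002], [-1.0, -0.0, -0.0], [0.0, 0.002, -1.0]]
wrist_force: [-2.8, -4.0, 2.4]
gripper_width: 0.268
gripper_force: 30.0
```

Scaled: -0.022 m / 0.2 = -0.11, -0.02 m / 0.2 = -0.1.

Call:
{"name": "jog_arm", "arguments": {
  "steps": {"aperture":[0, 0, 0, 0, 0, 0], "tx":[0.0025, 0.012, 0.0165, 0.0205, 0.0205, 0.0205], "ty":[-0.0435, -0.086, -0.1, -0.11, -0.11, -0.11], "tz":[0, 0, 0, 0, 0, 0], "ax":[0, 0, 0, 0, 0, 0], "ay":[0, 0, 0, 0, 0, 0], "az":[0, 0, 0, 0, 0, 0]}
}}

```text
time_s: 6.25
tcp_pos: [0.5936, 0.1052, 0.1604]
ee_rot: [[-0.0, -1.0, -0.006], [-1.0, 0.0, 0.001], [-0.001, 0.006, -1.0]]
wrist_force: [-10.0, 1.4, 5.5]
gripper_width: 0.264
gripper_force: 30.0
```

Scaled: -0.0025 m / 0.2 = -0.0125, 0.001 m / 0.2 = 0.005.

Call:
{"name": "jog_arm", "arguments": {
  "steps": {"aperture":[0, 0, 0], "tx":[0.005, 0.005, 0.005], "ty":[-0.0125, -0.0125, -0.0125], "tz":[0, 0, 0], "ax":[0, 0, 0], "ay":[0, 0, 0], "az":[0, 0, 0]}
}}

```text
time_s: 6.55
tcp_pos: [0.5938, 0.1051, 0.1604]
ee_rot: [[-0.0, -1.0, -0.01], [-1.0, 0.0, 0.002], [-0.002, 0.01, -1.0]]
wrist_force: [-16.4, 5.4, 10.0]
gripper_width: 0.267
gripper_force: 30.0
```

Scaled: 0.003 m / 0.2 = 0.015, -0.001 m / 0.2 = -0.005.

Call:
{"name": "jog_arm", "arguments": {
  "steps": {"aperture":[0, 1, 1, 1, 1, 1, 1, 1], "tx":[-0.005, -0.005, -0.005, -0.005, -0.005, -0.005, -0.005, -0.005], "ty":[0.015, 0.015, 0.015, 0.015, 0.015, 0.015, 0.015, 0.015], "tz":[0, 0, 0, 0, 0, 0, 0, 0], "ax":[0, 0, 0, 0, 0, 0, 0, 0], "ay":[0, 0, 0, 0, 0, 0, 0, 0], "az":[0, 0, 0, 0, 0, 0, 0, 0]}
}}

```text
time_s: 7.35
tcp_pos: [0.5959, 0.1044, 0.1605]
ee_rot: [[-0.0, -1.0, 0.0], [-1.0, 0.0, 0.0], [-0.0, -0.0, -1.0]]
wrist_force: [0.4, 1.0, -0.3]
gripper_width: 0.819
gripper_force: 0.0
```

Scaled: 0.104 m / 0.2 = 0.52, -0.03 m / 0.2 = -0.15.

Call:
{"name": "jog_arm", "arguments": {
  "steps": {"aperture":[1, 1, 1, 1, 1, 1, 1], "tx":[0, 0, 0.175, 0.35, 0.52, 0.52, 0.52], "ty":[0, 0, -0.05, -0.1, -0.15, -0.15, -0.15], "tz":[-0.15, -0.325, -0.325, -0.325, -0.325, -0.325, -0.325], "ax":[0, 0, 0, 0, 0, 0, 0], "ay":[0, 0, 0, 0, 0, 0, 0], "az":[0, 0, 0, 0, 0, 0, 0]}
}}

```text
time_s: 8.05
tcp_pos: [0.6257, -0.0002, 0.2253]
ee_rot: [[-0.002, -1.0, -0.0], [-1.0, 0.002, 0.0], [-0.0, 0.0, -1.0]]
wrist_force: [0.5, 0.3, -0.5]
gripper_width: 1.002
gripper_force: 0.0
```

Run:
```python
from h import *
c=cap("wrist");P=pts(c)
hsv=cv2.cvtColor(c['pixels'],cv2.COLOR_RGB2HSV);H,S,V=[hsv[...,i].astype(int) for i in range(3)]
ye=(abs(H-25)<8)&(S>130)&(V>60); ye[200:]=0
for m in(ye&(abs(P[...,2]-.183)<.004),ye&(P[...,2]<.145)): print(m.sum(),P[m].min(0).round(4),P[m].mean(0).round(4),P[m].max(0).round(4))
s=cap("side");Q=pts(s);V=s['pixels'].max(-1)
g=(V<70)&(abs(Q[...,2]-.197)<.006)&(np.hypot(Q[...,0]-.575,Q[...,1]-.059)<.08);print(g.sum(),Q[g].min(0),Q[g].mean(0),Q[g].max(0))
```

```text
1538 [ 0.6182 -0.1143  0.179 ] [ 0.626  -0.095   0.1824] [ 0.6339 -0.075   0.1848]
72 [ 0.6165 -0.1306  0.1213] [ 0.6261 -0.1268  0.1348] [ 0.6284 -0.1219  0.1366]
36 [0.58038787 0.0977984  0.19135096] [0.59039899 0.10978644 0.1970989 ] [0.60099451 0.11866435 0.20167718]
```

Scaled: 0.095 m / 0.2 = 0.475, 0.08 m / 0.2 = 0.4.

Call:
{"name": "jog_arm", "arguments": {
  "steps": {"aperture":[1, 1, 1, 1, 1, 1, 0, 0], "tx":[0.24, 0.475, 0.475, 0.475, 0.475, 0.475, 0.475, 0.475], "ty":[0, 0, 0, 0, 0, 0, 0, 0], "tz":[0, 0, 0, 0.2, 0.4, 0.4, 0.4, 0.4], "ax":[0, 0, 0, 0, 0, 0, 0, 0], "ay":[0, 0, 0, 0, 0, 0, 0, 0], "az":[0, 0, 0, 0, 0, 0, 0, 0]}
}}

```text
time_s: 8.95
tcp_pos: [0.6275, -0.0939, 0.1483]
ee_rot: [[0.002, -1.0, 0.005], [-1.0, -0.002, -0.001], [0.001, -0.005, -1.0]]
wrist_force: [-0.9, -0.5, -0.4]
gripper_width: 0.897
gripper_force: 0.0
```

Call:
{"name": "jog_arm", "arguments": {
  "steps": {"aperture":[0, 0, 0, 0, 0, 0, 0, 0], "tx":[0, 0, 0, 0, 0, 0, 0, 0], "ty":[0, 0, 0, 0, 0, 0, 0, 0], "tz":[0, 0, 0, 0, 0, 0, 0, 0], "ax":[0, 0, 0, 0, 0, 0, 0, 0], "ay":[0, 0, 0, 0, 0, 0, 0, 0], "az":[0, 0, 0, 0, 0, 0, 0, 0]}
}}

```text
time_s: 9.75
tcp_pos: [0.6264, -0.0946, 0.1455]
ee_rot: [[0.0, -1.0, 0.002], [-1.0, -0.0, 0.0], [-0.0, -0.002, -1.0]]
wrist_force: [3.2, -0.4, -1.9]
gripper_width: 0.183
gripper_force: 30.0
```

Scaled: 0.053 m / 0.2 = 0.265, 0.05 m / 0.2 = 0.25.

Call:
{"name": "jog_arm", "arguments": {
  "steps": {"aperture":[0, 0, 0, 0, 0, 0, 0, 0], "tx":[0, 0, 0, 0, 0, 0, 0, 0], "ty":[0.05, 0.1, 0.15, 0.2, 0.25, 0.265, 0.265, 0.265], "tz":[0, 0, 0, 0, 0, 0, 0, 0], "ax":[0, 0, 0, 0, 0, 0, 0, 0], "ay":[0, 0, 0, 0, 0, 0, 0, 0], "az":[0, 0, 0, 0, 0, 0, 0, 0]}
}}

```text
time_s: 10.55
tcp_pos: [0.5758, -0.0948, 0.1455]
ee_rot: [[0.001, -1.0, 0.007], [-1.0, -0.001, -0.001], [0.001, -0.007, -1.0]]
wrist_force: [9.4, -2.6, -6.9]
gripper_width: 0.183
gripper_force: 30.0
```

Create q.py:
```python
from h import *
import sys
for n in("wrist","scene","side"):
    c=cap(n);P=pts(c);hsv=cv2.cvtColor(c['pixels'],cv2.COLOR_RGB2HSV);H,S,V=[hsv[...,i].astype(int) for i in range(3)]
    reg=(abs(P[...,0]-.58)<.05)&(P[...,2]>.118)&(P[...,1]<-.105)&(P[...,1]>-.17)
    for t,m in(('red',reg&((H<8)|(H>172))&(S>120)&(V>50)),('ptr',reg&(abs(H-25)<9)&(S>120)&(V>50)&(P[...,2]<.145)&(P[...,1]<-.118))):
        if m.sum(): a=np.argwhere(m);print(n,t,m.sum(),P[m].min(0).round(4),P[m].mean(0).round(4),P[m].max(0).round(4),a.mean(0).round(1))
    if n==sys.argv[1]: cv2.imwrite(f'pics/{sys.argv[2]}.png',cv2.cvtColor(c['pixels'],cv2.COLOR_RGB2BGR))
```

```bash
python3 q.py wrist w2
```

```text
wrist red 245 [ 0.57   -0.1531  0.1212] [ 0.5718 -0.1436  0.1318] [ 0.5736 -0.1332  0.1339] [171.8 289. ]
wrist ptr 200 [ 0.5728 -0.1313  0.1197] [ 0.5757 -0.1252  0.1341] [ 0.5786 -0.118   0.1365] [203.3 282.4]
scene red 23 [ 0.5669 -0.1525  0.1189] [ 0.5739 -0.1443  0.1278] [ 0.5766 -0.134   0.1344] [219.2 233.6]
scene ptr 5 [ 0.5801 -0.1315  0.1292] [ 0.5819 -0.1279  0.132 ] [ 0.5858 -0.1226  0.1353] [219.8 239.2]
side red 8 [ 0.567  -0.1509  0.1205] [ 0.5695 -0.1444  0.1288] [ 0.5713 -0.1378  0.136 ] [192.  293.5]
```

View pics/w2.png

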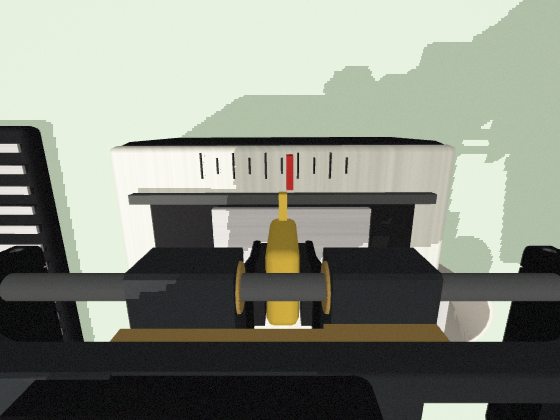

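The pointer (column 282.5) is about 4 mm short of the red marker (column 289), measured in the same view, so I'll pull 4 mm more.

Scaled: 0.0041 m / 0.2 = 0.0205, 0.002 m / 0.2 = 0.01.

Call:
{"name": "jog_arm", "arguments": {
  "steps": {"aperture":[0, 0, 0, 0, 0, 0], "tx":[0, 0, 0, 0, 0, 0], "ty":[0.01, 0.0205, 0.0205, 0.0205, 0.0205, 0.0205], "tz":[0, 0, 0, 0, 0, 0], "ax":[0, 0, 0, 0, 0, 0], "ay":[0, 0, 0, 0, 0, 0], "az":[0, 0, 0, 0, 0, 0]}
}}

```text
time_s: 11.3
tcp_pos: [0.572, -0.0948, 0.1455]
ee_rot: [[0.001, -1.0, 0.007], [-1.0, -0.001, -0.001], [0.001, -0.007, -1.0]]
wrist_force: [9.7, -3.0, -6.0]
gripper_width: 0.181
gripper_force: 30.0
```

```bash
python3 q.py wrist w3
```

```text
wrist red 243 [ 0.5698 -0.1531  0.1268] [ 0.5716 -0.1436  0.1319] [ 0.5734 -0.1334  0.1334] [171.9 283. ]
wrist ptr 200 [ 0.5691 -0.1313  0.1206] [ 0.5719 -0.1252  0.1343] [ 0.5749 -0.118   0.1364] [203.4 282.4]
scene red 22 [ 0.5688 -0.1525  0.1192] [ 0.5741 -0.1448  0.1281] [ 0.5777 -0.134   0.1354] [219.2 233.5]
scene ptr 5 [ 0.5736 -0.1312  0.1272] [ 0.575  -0.1276  0.1292] [ 0.5773 -0.1223  0.1353] [218.8 239.2]
side red 2 [ 0.5699 -0.1503  0.1239] [ 0.57   -0.1498  0.1268] [ 0.5702 -0.1493  0.1296] [191.5 294. ]
```

View pics/w3.png

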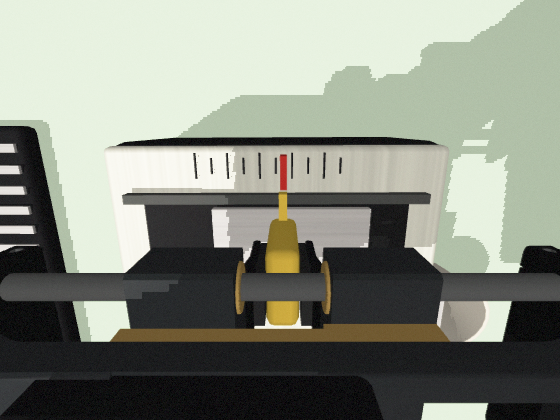

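The pointer (column 282.4) and the marker (column 283.0) are lined up to about 0.4 mm. I'll trim that, check the crank and let it settle.

Scaled: 0.0004 m / 0.2 = 0.002.

Call:
{"name": "jog_arm", "arguments": {
  "steps": {"aperture":[0, 0, 0, 0, 0, 0], "tx":[0, 0, 0, 0, 0, 0], "ty":[0.002, 0.002, 0.002, 0.002, 0.002, 0.002], "tz":[0, 0, 0, 0, 0, 0], "ax":[0, 0, 0, 0, 0, 0], "ay":[0, 0, 0, 0, 0, 0], "az":[0, 0, 0, 0, 0, 0]}
}}

```text
time_s: 12.05
tcp_pos: [0.5719, -0.0948, 0.1455]
ee_rot: [[0.001, -1.0, 0.008], [-1.0, -0.001, -0.001], [0.001, -0.008, -1.0]]
wrist_force: [9.8, -3.1, -7.5]
gripper_width: 0.182
gripper_force: 30.0
```

```bash
python3 q.py side s9
```

Run:
```python
from h import *
for n in("side","scene"):
    s=dict(np.load(f'pics/{n}.npz'));Q=pts(s);V=s['pixels'].max(-1)
    g=(V<70)&(abs(Q[...,2]-.197)<.006)&(np.hypot(Q[...,0]-.575,Q[...,1]-.059)<.08);print(g.sum(),Q[g].min(0),Q[g].mean(0),Q[g].max(0))
```

```text
wrist red 210 [ 0.5702 -0.153   0.1267] [ 0.5717 -0.1435  0.1319] [ 0.5732 -0.1332  0.1339] [172.  282.5]
wrist ptr 201 [ 0.5689 -0.1312  0.1204] [ 0.5718 -0.1252  0.1342] [ 0.5747 -0.1181  0.1366] [203.4 282.4]
scene red 21 [ 0.5709 -0.1524  0.1208] [ 0.574  -0.1452  0.1281] [ 0.5799 -0.1341  0.1363] [219.2 233.3]
scene ptr 6 [ 0.5737 -0.1313  0.1264] [ 0.5753 -0.1267  0.13  ] [ 0.5772 -0.1221  0.135 ] [218.7 239.5]
side red 3 [ 0.5683 -0.1508  0.1186] [ 0.5691 -0.148   0.1262] [ 0.5702 -0.1458  0.1331] [192. 294.]
39 [0.57997973 0.09625426 0.19122732] [0.59078012 0.10974294 0.19630365] [0.60234194 0.12258572 0.20004091]
39 [0.58578557 0.09395289 0.191119  ] [0.59675823 0.10443641 0.19594609] [0.60777926 0.11433222 0.20124664]
```

View pics/s9.png

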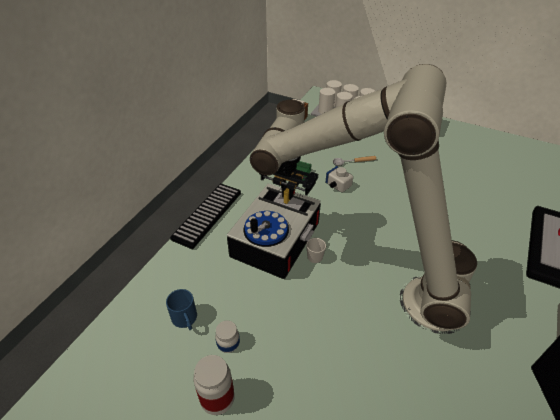

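The side view shows the crank at its stop (grip at about (254,226)), the cup untouched at (316,250), and the gripper still holding the gate at the mark.

```bash
python3 -c "
from station import r
print(r.finish_job())"
```

```text
the job is handed in; nothing more can be done
None
```

I cranked the drum clockwise a full turn to its stop with the gate shut, then pulled the gate until its pointer was within about 0.3 mm of the red mark by the wrist camera; the gripper was still holding it there when I handed the job in at about 12 s.

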